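Clamp the ring mandrel in the ratchet bench clamp

ROBOT

A 6-joint arm with a two-finger parallel gripper is mounted at the origin on the work surface. World frame = base frame: x ahead of the robot, y to its left, z up, the work surface at z = 0. Lengths are in mm, angles in rad, forces in N, time in s.
With the tool pointing down it reaches from about 300 to 775 mm from the base axis. Payload 14.6 kg.
Tool frame: the origin (TCP) lies between the finger pads, 19 mm behind the fingertips; this is the grasp point; z points along the fingers, y is the line along which they close (so a half turn about z gives the same grasp; the last joint's range is limited). The gripper opens to 94 mm and grips with 3 to 60 N. Pads are 16 mm wide; open, the fingers measure 119 mm over their backs; the gripper's body (75 mm by 177 mm) begins 78 mm behind the grasp point.
Start: joints at [-1.218, 0.3, 1.521, -0, 1.321, -0.067], TCP at [224.16, -502.237, 224.246] pointing down, gripper open.
Joint ranges: [-3.03, 3.03], [-0.79, 2.21], [0.23, 2.52], [-1.04, 4.18], [0, 3.07], [-2.55, 2.55]. Speed limits (rad/s): [2.22, 2.22, 2.57, 3.14, 3.14, 3.14].

INTERFACE

Orientations are given as [roll, pitch, yaw] about the fixed x, y, z axes, in that order (R = Rz(yaw) Ry(pitch) Rx(roll)).
In Python, from cell import manip, eyes, ticket gives the robot as it stands. The module is installed in compiled form; this text tells all that it offers.
- The arm moves only by the tool arm_command, never from a script. Its argument "plan" is a list of rows, each a list of 5 numbers: the opening, from -1 (shut) to 1 (fully open), then the shift along the tool's x, y, z in m, then the turn about the tool's z in rad. In form: [[jaw, dx, dy, dz, roll], ...]. A call has 1 to 20 rows; each row shifts and turns the commanded pose from where the row before left it, along the tool's axes as they then stand; what a row does not reach is not made up. A row lasts 1/8 s, in which the tool goes at most 62.5 mm and 10.7 degrees, less where a joint would pass 70% of its speed; a pose out of reach is approached as far as the arm can. A call is refused whole if a number of a shift passes 0.0625 or a number of a turn 0.188, either way. A call with a gripper value outside its range is refused whole. The fingers move at their own pace and stop on an object; "newtons" is the grip in N (left out, the last holds). Time passes only in rows, so rows that do not move let the fingers close. It gives the time, the measured TCP pose, the force, the opening and the grip force at its end, in the units of the state.
- manip.read_state(): the state, without advancing time (a new reading comes with each control period).
- eyes.camera(name): name is "scene" or "top" or "wrist"; returns a dict with "img" (480x640x3 uint8, blue, green, red), "z_map" (480x640 float32, mm along the optical axis (not along the pixel's ray), 0 where there is no reading), "fx", "fy", "cx", "cy" (pixels), "eye" and "orientation" of the camera in the world. Camera axes: x right, y down, z forward; pixel columns grow to the right and rows downward; lengths in mm; the calibration is good to about 2 mm. A picture is of the moment at which its call begins.
- ticket.sign_off(): hands the job in; it is judged then, once.
The state is a dict: "clock": time; "joints": joint angles; "qd": joint speeds; "effort": joint torques, N m; "eef_pos": TCP position; "eef_rot": TCP orientation; "wrist_force": force on the tool from outside, world axes, zero at the start; "moment": the same for the moment, N m; "finger_gap": finger opening in mm; "finger_force": force on a finger pad.
Only numpy, scipy, OpenCV 4.12 (cv2) and the standard library are available. Lean on these libraries where they do the work, as an engineer would, in place of code of your own. Each camera call takes 0.05 s, during which the arm holds its last target. There are 200 camera calls.

TASK

Lift the steel ring mandrel off its wooden rest and lay it in the bench clamp, thick handle between the jaws and taper over the far saddle. Then turn the ratchet knob clockwise until you feel the jaw bite on the handle, give it two more clicks and no more, and let go so that the pawl holds the mandrel clamped. Do not overtighten the jaw, and leave the mallet, handpiece and tin where they are.

Things in the scene. Friction and masses are not known exactly. Their poses are not given: they have to be found in the camera images.
- clamp: Bench clamp, fixed, green bed 226 x 112 x 16 mm, 92 mm high at the knob. Origin on the bench under the jaws' middle. y: the line the mandrel lies along, +y to the far saddle; x: +x to the knob. At y = -18 to +18 mm stands the fixed steel rear jaw (top z = 78 mm), its upright face at x = -16 mm.
- near_saddle (a point): Middle of the flat top of the near saddle, at (0, -35, 42.5) mm of the clamp: 12 mm long in y, 56 mm wide in x between upturned ends 13 mm high. Axes as clamp.
- far_saddle (a point): The same for the far saddle at (0, 95, 43.3) mm, on a tongue of the bed; the taper lies on it. Between it and the jaws there is free room for fingers above the bed.
- lay_point (a point): Point of the clamp at (1, 57.5, 55) mm: bring the mandrel's origin here, its y axis along the clamp's y; it then rests on both saddles with the butt end at y = -50 mm (anything from -95 to -38 mm is good). Here both jaws are at least 4 mm clear of the handle. Axes as clamp.
- mandrel: Ring mandrel of dark steel, 260 mm long, about 0.6 kg: plain round handle 25 mm in diameter and 120 mm long, then a taper from 25 down to 13 mm. Origin on the axis at the centre of mass (grip here, on the handle), 107.5 mm from the butt end; y axis along the axis to the thin end. It starts level on the rest, axis 45 mm above the bench.
- mandrel_butt (a point): Centre of the mandrel's flat thick (butt) end. Axes as mandrel.
- rest: Wooden rest of the mandrel, fixed, base 70 x 190 x 8 mm; origin under its middle, y axis along the mandrel. Two notched uprights, 12 mm thick and 60 mm wide, at y = -75 and +60 mm, tops at 48 and 50 mm.
- wheel: Steel ratchet wheel of the clamp, 72 mm across, top at z = 50 mm, 16 saw teeth (22.5 degrees each), and the black bar knob on it: 46 mm long (x axis), 14 mm thick (y axis), z = 58 to 92 mm. Origin on the bench on its vertical turning axis, at (117, 0) mm of the clamp. Clockwise from above closes the jaw, 10 mm per rad, 3.9 mm per tooth; the pawl blocks it the other way.
- knob_grip (a point): Point on the knob's axis 80 mm above the bench where the TCP grips the bar across its thickness. Axes as wheel. Unloaded, turning takes 0.02 to 0.1 N m: it rises as the pawl climbs a tooth and drops sharply at the click; each newton at the jaw adds 0.01 N m. Let go, the wheel runs back on to the last tooth clicked.
- jaw: Sliding jaw's carriage, driven along the clamp's -x by the knob; origin at the clamp's origin when fully open. It carries a sprung plunger with a steel foot (24 mm wide, 34 mm high) on an adjusting screw: fully open the foot's face is somewhere at x = 20 to 38 mm of the clamp, as the last user left it, not measured; so the bite comes 8 to 29 mm from the start.
- foot_line (a point): Where the foot bites: point of the clamp at (0, 0, 55) mm, between the jaws. The foot first rolls the handle to the rear jaw (under 5 N), bites at about 8 N, then gains 8 N per tooth (20 N per rad). Two clicks after the bite it presses with 16 to 25 N; a third click is too tight, and over 34 N marks the handle. Axes as clamp.
- pawl: Steel pawl, 42 mm from pivot to nose, with a thumb tail, on a post at (156, 42) mm of the clamp beside the wheel; origin on the bench under its pivot. A light spring (1 to 2 N) holds its nose in the teeth; turned anticlockwise from above by 0.15 rad it frees the wheel.
- mallet: Mallet lying on the bench, 215 mm long, 90 mm head; leave alone.
- handpiece: White handpiece of a rotary tool, 165 mm long, 25 mm thick; leave alone.
- tin: Small aluminium tin, 52 mm across, 32 mm high; leave alone.

How it is judged (in metres and radians):
On the way, in this order (a step that is already met when the one before it is completed fails the run):
1. the mandrel lies on both saddles of the clamp, handle between the jaws, let go (y of mandrel_butt in the frame of clamp between -0.095 and -0.038 m and x of mandrel_butt in the frame of clamp between -0.03 and 0.03 m and z of mandrel in the frame of clamp between 0.048 and 0.062 m and angle between the y axis of mandrel and the y axis of clamp, either way round below 0.12 rad and contact force between the fingers and mandrel below 0.3 N), for 0.2 s.
2. the jaw has bitten on the handle (contact force between jaw and mandrel above 7 N), for 0.2 s.
At the end, for the whole second after the job is handed in: The mandrel lies along the clamp on both saddles (axis within 0.12 rad, butt end 38 to 95 mm on the near side of the jaw centre), the sliding jaw presses on its handle with 15 to 26 N (two clicks past the bite), held by the pawl in its tooth (over 2 N); everything at rest and let go (all of step 1 and contact force between jaw and mandrel between 15 and 26 N and contact force between pawl and wheel above 2 N and contact force between the fingers and wheel below 0.3 N and linear speed of mandrel below 0.01 m/s and angular speed of wheel below 0.05 rad/s); the robot touches nothing.
It fails at once if the jaw presses on the mandrel with more than 34 N (overtightened) (contact force between jaw and mandrel above 34 N).
It fails at once if the mallet is moved by more than 20 mm (distance of mallet from where it was at the start of the episode above 0.02 m).
It fails at once if the handpiece is moved by more than 20 mm (distance of handpiece from where it was at the start of the episode above 0.02 m).
It fails at once if the tin is moved by more than 20 mm (distance of tin from where it was at the start of the episode above 0.02 m).
It also fails if it takes over 72 s, if anything falls off the work surface, if the arm or the gripper's body presses on something with over 40 N, if the wrist force passes 120 N, or if a joint passes its speed limit or range.

## Working session

There is one attempt and no reset: what is moved stays moved. The work goes in short steps, Python scripts to look and compute and a tool call to move; the robot and the scene stay as the last step left them, time stands still between calls to the robot, and variables do not carry over. Pictures are saved under pics/ and viewed, at most 10 in all, crops included, and the job is handed in when it is done.

Besides the shell and the picture viewer there is one more tool, called as a command line: name --pt "numbers of a row" for each row, then --argument value for the rest. arm_command: Moves the arm, as the interface text tells. Its arguments: {"type":"object","properties":{"plan":{"type":"array"},"newtons":{"type":"number"}},"required":["plan"]}

```bash
mkdir -p pics; cat > h.py <<'E'
import numpy as np, cv2
from scipy.spatial.transform import Rotation as R
from cell import manip, eyes, ticket
def rot(o):
    o=np.array(o,float)
    return o if o.shape==(3,3) else (R.from_euler('xyz',o).as_matrix() if o.size==3 else R.from_quat(o).as_matrix())
def cam(n):
    c=eyes.camera(n); c['R']=rot(c['orientation']); return c
def pts(c):
    v,u=np.mgrid[0:480,0:640]; z=c['z_map']
    P=np.stack([(u-c['cx'])/c['fx']*z,(v-c['cy'])/c['fy']*z,z],-1)@c['R'].T+np.array(c['eye'])
    P[z<=0]=np.nan; return P
def plane(c,u,v,h):
    d=c['R']@np.array([(u-c['cx'])/c['fx'],(v-c['cy'])/c['fy'],1]); e=np.array(c['eye'],float)
    return e+d*(h-e[2])/d[2]
E
python3 - <<'E'
from h import *
for n in("top","scene"):
    c=cam(n); cv2.imwrite(f"pics/{n}0.png",c['img']); print(n,c['eye'],c['orientation'],c['fx'])
    np.savez(f"{n}0.npz",img=c['img'],P=pts(c))
print(manip.read_state())
E
```

```text
top [ 335.55538292  -32.90121997 1380.63758513] [-2.94487786 -0.01353219 -1.5589624 ] 557.4691033393622
scene [1431.21130075    5.09525193 1024.03429919] [-2.41521502 -0.00776025  1.62742324] 537.5278276735457
{'clock': 0.1, 'joints': array([-1.21757019e+00,  3.00381347e-01,  1.52150588e+00,  3.35253562e-06,
        1.32072805e+00, -6.66190237e-02]), 'qd': array([-0.00097005, -0.0004226 , -0.0004148 ,  0.0009398 ,  0.00086193,
        0.00129597]), 'effort': array([-4.18286054e-04, -5.32650733e+01, -3.53285694e+01,  7.08905957e-02,
        2.34738778e-02, -6.66211849e-05]), 'eef_pos': array([ 224.10327145, -502.03336467,  223.76737002]), 'eef_rot': array([-3.14057251e+00, -7.13162641e-05,  4.19844289e-01]), 'wrist_force': array([-0.69959324,  1.2515197 , -0.50698193]), 'moment': array([ 0.05357578,  0.0531475 , -0.01635563]), 'finger_force': 0.0, 'finger_gap': 93.97158879291987}
```

View pics/top0.png

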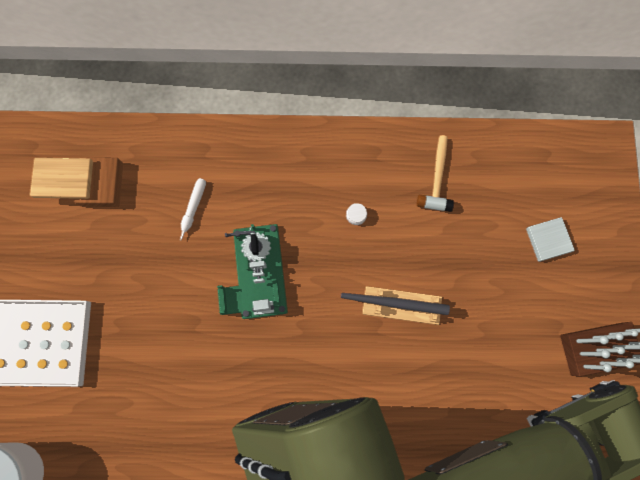

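View pics/scene0.png

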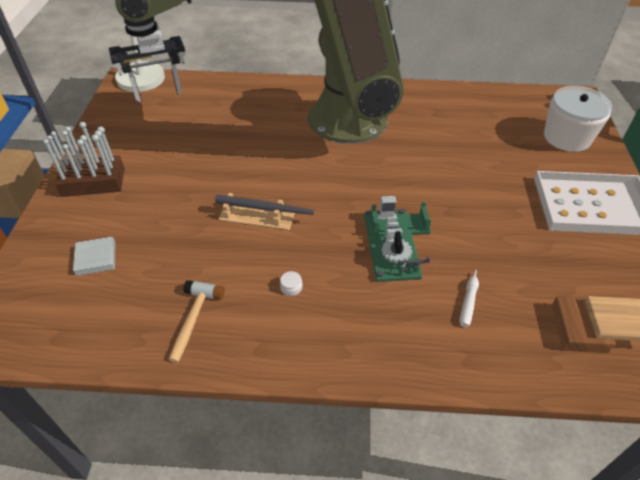

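The top view shows the mandrel from its thin end at (343,295) to its butt at (450,310). The clamp has its knob at (256,245), rear jaw at (262,306) and far-saddle tongue at (228,299). So clamp x is roughly world x, and both y axes are roughly world y.

```bash
python3 - <<'E'
from h import *
d=np.load("top0.npz"); img,P=d['img'],d['P']; g=img.max(2)
def box(u0,u1,v0,v1):
    m=np.zeros((480,640),bool); m[v0:v1,u0:u1]=True; return m
m=box(330,465,280,330)&(g<90)&(P[...,2]>35)
q=P[m]; print("mandrel n",len(q),q[:,2].min(),q[:,2].max())
(vx,vy,x0,y0)=cv2.fitLine(q[:,:2].astype(np.float32),cv2.DIST_HUBER,0,.01,.01).ravel()
a=np.array([vx,vy]); a*=np.sign(a[1]); s=(q[:,:2]-[x0,y0])@a
lo,hi=np.percentile(s,[.3,99.7]); print("len",hi-lo,"yaw axis",np.arctan2(a[1],a[0]),"butt",[x0,y0]+a*lo,"com",[x0,y0]+a*(lo+107.5),"thin",[x0,y0]+a*hi)
# knob: high points in clamp
b=box(215,295,220,325)
k=b&(P[...,2]>84); q=P[k]; print("knob",len(q),q.mean(0)); r=cv2.minAreaRect(q[:,:2].astype(np.float32)); print(r)
hsv=cv2.cvtColor(img,cv2.COLOR_BGR2HSV)
gr=b&(hsv[...,0]>50)&(hsv[...,0]<90)&(hsv[...,1]>80)&(P[...,2]<24)&(P[...,2]>9); q=P[gr][:,:2].astype(np.float32)
r=cv2.minAreaRect(q); print("bed",len(q),r, cv2.boxPoints(r))
rj=b&(P[...,2]>68)&(P[...,0]<P[k][:,0].mean()-90); q=P[rj]; print("rear",len(q),q.mean(0),cv2.minAreaRect(q[:,:2].astype(np.float32)))
for lo,hi in((30,60),):
  w=b&(P[...,2]>lo)
  print(P[w].min(0),P[w].max(0))
cv2.imwrite("pics/c0.png",cv2.resize(img[215:330,205:300],None,fx=5,fy=5))
E
```

```text
mandrel n 920 39.3973692597574 63.99621702732634
len 255.85272192345934 yaw axis 1.4444094 butt [ 436.11878903 -330.810136  ] com [ 449.66924523 -224.16758115] thin [468.36921789 -76.99815525]
knob 117 [583.97528637 132.39130864  91.37357862]
((584.6409301757812, 132.61807250976562), (44.14748764038086, 13.743125915527344), 5.976287841796875)
bed 2608 ((526.3491821289062, 151.35317993164062), (223.29290771484375, 161.38882446289062), 7.895120620727539) [[404.67676  215.94693 ]
 [426.8452    56.087875]
 [648.0216    86.75943 ]
 [625.85315  246.61848 ]]
rear 152 [442.21048614 112.23560746  77.78564979] ((442.2608947753906, 112.51103973388672), (22.66935157775879, 35.28902053833008), 8.690074920654297)
[422.19388703  71.63592239  30.00809331] [641.73549829 220.55685831  96.98573208]
```

View pics/c0.png

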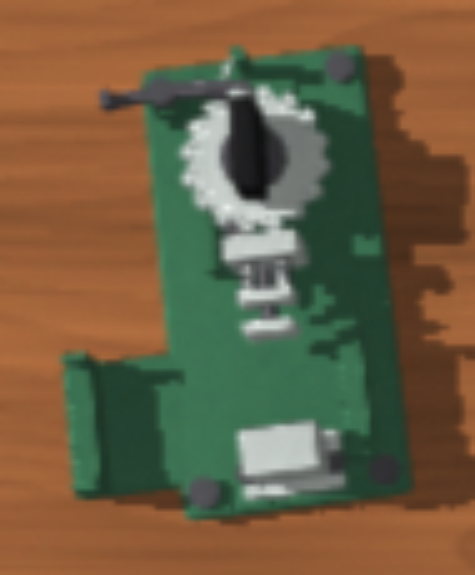

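The clamp crop is clear: knob bar centre at (250,145), rear jaw top at (280,450), and the jaw foot at (268,325), still open. Clamp yaw is about 0.14, the origin about (468,116), and the mandrel's centre of mass about (450,-224). I'll move above the mandrel now.

arm_command --pt "1 0.04 -0.0202 0 0" --pt "1 0.04 -0.0202 0 0" --pt "1 0.04 -0.0202 0 0" --pt "1 0.04 -0.0202 0 0" --pt "1 0.04 -0.0202 0 0" --pt "1 0.04 -0.0202 0 0" --pt "1 0.04 -0.0202 0 0" --pt "1 0.04 -0.0202 0 0" --pt "1 0 0 0 -0.171" --pt "1 0 0 0 -0.171" --pt "1 0 0 0 -0.171" --pt "1 0 0 0 -0.171" --pt "1 0 0 0 -0.171" --pt "1 0 0 0 -0.171" --pt "1 0 0 0 0" --pt "1 0 0 0 0" --newtons 40

```text
clock: 2.1
eef_pos: [450.5, -224.2, 224.1]
eef_rot: [-3.141, -0.0, 1.442]
wrist_force: [-0.7, -0.1, -0.2]
finger_gap: 94.0
finger_force: 0.0
```

```bash
cat >> h.py <<'E'
def goto(x,y,z,yaw):
    "remaining world/tool offset to a target pose (tool pointing down)"
    s=manip.read_state(); p=s['eef_pos']; Rm=rot(s['eef_rot']); t=Rm.T@(np.array([x,y,z])-p)
    cy=np.arctan2(Rm[1,0],Rm[0,0]); dyaw=(yaw-cy+np.pi)%(2*np.pi)-np.pi
    print("at",p.round(1),"yaw",round(cy,3),"tool shift mm",t.round(1),"tool turn",round(-dyaw,3)); return s
E
python3 - <<'E'
from h import *
s=goto(450,-224,46,1.444)
c=cam("wrist"); P=pts(c); img=c['img']; cv2.imwrite("pics/w1.png",img)
m=(img.max(2)<95)&(P[...,2]>35)&(P[...,2]<65)&(abs(P[...,0]-452)<60)
n,l,st,_=cv2.connectedComponentsWithStats(m.astype(np.uint8)); i=1+st[1:,4].argmax(); m=l==i; print(st[i])
q=P[m]; (vx,vy,x0,y0)=cv2.fitLine(q[:,:2].astype(np.float32),cv2.DIST_HUBER,0,.01,.01).ravel()
a=np.array([vx,vy]); a*=np.sign(a[1]); sg=(q[:,:2]-[x0,y0])@a; lo,hi=np.percentile(sg,[.3,99.7])
print(len(q),hi-lo,np.arctan2(*a[::-1]),"butt",[x0,y0]+a*lo,"com",[x0,y0]+a*(lo+107.5),np.percentile(q[:,2],[5,50,98]))
E
```

```text
at [ 450.5 -224.2  224.1] yaw 1.442 tool shift mm [ 1.000e-01 -4.000e-01  1.781e+02] tool turn -0.002Traceback (most recent call last):
  File "<stdin>", line 5, in <module>
ValueError: attempt to get argmax of an empty sequence
```

View pics/w1.png

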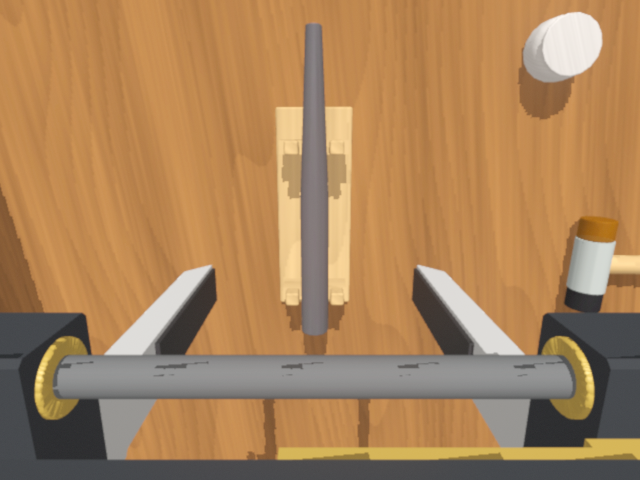

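In the wrist view the mandrel lies upright on its rest, its axis near column 315. That is centred between the fingers (215 and 415) and aligned with them, with the butt at (315,330). I'll descend, grip and lift.

arm_command --pt "1 0 0 0.03 0" --pt "1 0 0 0.03 0" --pt "1 0 0 0.03 0" --pt "1 0 0 0.03 0" --pt "1 0 0 0.03 0" --pt "1 0 0 0.0275 0" --pt "1 0 0 0 0" --pt "0 0 0 0 0" --pt "-1 0 0 0 0" --pt "-1 0 0 0 0" --pt "-1 0 0 0 0" --pt "-1 0 0 0 0" --pt "-1 0 0 -0.02 0" --pt "-1 0 0 -0.03 0" --pt "-1 0 0 -0.03 0" --pt "-1 0 0 -0.03 0" --pt "-1 0 0 0 0" --newtons 50

```text
clock: 4.28
eef_pos: [451.3, -224.7, 158.6]
eef_rot: [3.138, 0.002, 1.446]
wrist_force: [0.3, 0.1, 0.1]
finger_gap: 0.7
finger_force: 0.0
```

```bash
python3 - <<'E'
from h import *
s=goto(461.4,173.3,156,1.711); print(s['wrist_force'],s['moment'],s['finger_gap'],s['finger_force'])
c=cam("wrist"); P=pts(c); img=c['img']; cv2.imwrite("pics/w2.png",img)
p=s['eef_pos']; a=rot(s['eef_rot'])[:,0]
m=(P[...,2]>p[2]-30)&(P[...,2]<p[2]+20)&(np.abs((P-p)@np.array([a[1],-a[0],0]))<18)
t=((P-p)@a)[m]; print("along axis",len(t),np.percentile(t,[0.5,5,95,99.5])); print(np.nonzero(m)[0].min(),np.nonzero(m)[0].max())
E
```

```text
at [ 451.3 -224.7  158.6] yaw 1.446 tool shift mm [396.1 -39.6   1.9] tool turn -0.265
[0.27802302 0.10437725 0.10483145] [-0.06230481 -0.07852312 -0.01078201] 0.6920389089318296 0.0
along axis 1731 [ 8.77492516  9.10525172 11.00958182 11.26597894]
265 301
```

The fingers closed to 0.7 mm, so the grip failed. I'll look at what happened.

View pics/w2.png

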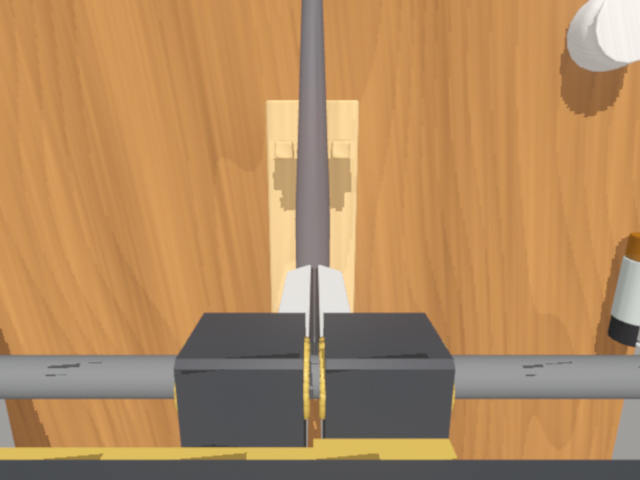

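```bash
python3 - <<'E'
from h import *
c=cam("scene"); P=pts(c); img=c['img']; cv2.imwrite("pics/s2.png",cv2.resize(img[120:300,180:460],None,fx=2.8,fy=2.8))
c=cam("top"); P=pts(c); img=c['img']
b=np.zeros((480,640),bool); b[270:335,325:470]=True
q=P[b&(P[...,2]>25)&(P[...,2]<75)&(img.max(2)<90)]
print(len(q),q.min(0),q.max(0))
E
```

```text
297 [ 446.1998151  -190.25779064   41.11082916] [473.97360166 -75.33826     63.0980168 ]
```

The picture shows the fingers shut above the mandrel (column 313), which is still seated on its rest. The fingers are slower than I assumed. I'll open, descend and wait longer before lifting.

arm_command --pt "0.2 0 0 0 0" --pt "0.2 0 0 0 0" --pt "0.2 0 0 0 0" --pt "0.2 0 0 0 0" --pt "0.2 0 0 0 0" --pt "0.2 0 0 0 0" --pt "0.2 0 0 0 0" --pt "0.2 0 0 0 0"

```text
clock: 5.42
eef_pos: [450.5, -224.2, 156.8]
eef_rot: [3.142, -0.0, 1.446]
wrist_force: [-0.7, 0.3, 0.2]
finger_gap: 56.6
finger_force: 0.0
```

arm_command --pt "0.2 0 0 0.03 0" --pt "0.2 0 0 0.03 0" --pt "0.2 0 0 0.03 0" --pt "0.2 0 0 0.0205 0" --pt "0.2 0 0 0 0" --pt "-1 0 0 0 0" --pt "-1 0 0 0 0" --pt "-1 0 0 0 0" --pt "-1 0 0 0 0" --pt "-1 0 0 0 0" --pt "-1 0 0 0 0" --pt "-1 0 0 0 0" --pt "-1 0 0 0 0" --newtons 50

```text
clock: 7.05
eef_pos: [450.7, -224.4, 46.7]
eef_rot: [3.141, 0.0, 1.446]
wrist_force: [-1.5, 1.7, 5.7]
finger_gap: 23.9
finger_force: 50.0
```

Gripped at 24 mm. Now lift.

arm_command --pt "-1 0 0 -0.02 0" --pt "-1 0 0 -0.03 0" --pt "-1 0 0 -0.03 0" --pt "-1 0 0 -0.03 0" --pt "-1 0 0 0 0" --pt "-1 0 0 0 0"

```text
clock: 7.8
eef_pos: [449.8, -223.9, 154.5]
eef_rot: [-3.139, -0.001, 1.446]
wrist_force: [-1.0, 0.5, -7.5]
finger_gap: 23.9
finger_force: 50.0
```

```bash
python3 - <<'E'
from h import *
s=goto(461.4,173.3,156,1.711); print(s['wrist_force'],s['moment'],s['finger_gap'],s['finger_force'])
A=rot(s['eef_rot']); p=s['eef_pos']
for n in("top","wrist","scene"):
    c=cam(n); Q=(pts(c)-p)@A
    m=(abs(Q[...,1])<14)&(abs(Q[...,2])<35)&(abs(Q[...,0])<175)
    q=Q[m]
    if len(q): 
        print(n,len(q),np.percentile(q[:,0],[.5,99.5]).round(1))
        for lo in range(-120,160,40):
            k=(q[:,0]>lo)&(q[:,0]<lo+40)
            if k.sum()>5: print(lo,k.sum(),np.percentile(q[k,2],[5,50]).round(1),np.percentile(q[k,1],50).round(1))
E
```

```text
at [ 449.8 -223.9  154.5] yaw 1.446 tool shift mm [395.5 -38.   -1. ] tool turn -0.265
[-1.03581193  0.45601742 -7.52715696] [-0.07391138 -0.06040696 -0.02541577] 23.934549130463743 49.99830365180969
top 383 [ 17.4 151.1]
40 145 [-9.9 -5.7] 0.4
80 142 [-9.1 -3.7] 0.3
120 92 [-8.1 -2.6] -0.0
wrist 21878 [-67.1 115.8]
-80 2486 [-10.6  -8.7] 0.1
-40 2706 [-17.5  -8.6] 0.6
0 6220 [-24.2  -8.3] 0.2
40 5491 [-8.7 -6.5] 0.6
80 4975 [-7.1 -5. ] 0.6
scene 799 [-106.4  152.6]
-120 107 [-11.   -6.5] 7.6
-80 121 [-10.9  -4.8] 9.4
-40 69 [-9.7 -3.6] 9.7
0 151 [-21.1  -7. ] 6.6
40 145 [-9.9 -4.6] 6.9
80 120 [-8.  -3.2] 5.5
120 86 [-6.3 -1.5] 3.8
```

The lift held, with the grip at the centre of mass (ends at -106 and +152 mm). Next: carry it over the clamp.

arm_command --pt "-1 0.02 -0.002 0 0" --pt "-1 0.0395 -0.0038 0 0" --pt "-1 0.0395 -0.0038 0 0" --pt "-1 0.0395 -0.0038 0 0" --pt "-1 0.0395 -0.0038 0 0" --pt "-1 0.0395 -0.0038 0 0" --pt "-1 0.0395 -0.0038 0 0" --pt "-1 0.0395 -0.0038 0 0" --pt "-1 0.0395 -0.0038 0 0" --pt "-1 0.0395 -0.0038 0 0" --pt "-1 0.02 -0.002 0 0" --pt "-1 0 0 0 -0.07" --pt "-1 0 0 0 -0.1" --pt "-1 0 0 0 -0.095" --pt "-1 0 0 0 0" --pt "-1 0 0 0 0"

```text
clock: 9.95
eef_pos: [461.6, 173.2, 156.1]
eef_rot: [-3.141, -0.0, 1.709]
wrist_force: [-0.3, 0.3, -6.4]
finger_gap: 23.8
finger_force: 50.0
```

```bash
python3 - <<'E'
from h import *
s=goto(461.4,173.3,55,1.711); print(s['wrist_force'],s['finger_gap'])
c=cam("scene"); cv2.imwrite("pics/s3.png",cv2.resize(c['img'][150:290,330:470],None,fx=4,fy=4)); P=pts(c); hsv=cv2.cvtColor(c['img'],cv2.COLOR_BGR2HSV)
# clamp frame from this second view: knob top + rear jaw top
b=(abs(P[...,0]-584)<30)&(abs(P[...,1]-132)<30)&(P[...,2]>86)&(P[...,2]<100); q=P[b]; r=cv2.minAreaRect(q[:,:2].astype(np.float32)); print("knob",len(q),r)
b=(abs(P[...,0]-442)<22)&(abs(P[...,1]-112)<28)&(P[...,2]>70)&(P[...,2]<86); q=P[b]; print("rear",len(q),cv2.minAreaRect(q[:,:2].astype(np.float32)) if len(q) else 0)
E
```

```text
at [461.6 173.2 156.1] yaw 1.709 tool shift mm [ 1.000e-01 -1.000e-01  1.011e+02] tool turn -0.002
[-0.33300466  0.34254652 -6.37699   ] 23.828495285949554
knob 91 ((585.92626953125, 134.79917907714844), (46.5558967590332, 14.944058418273926), 6.964120388031006)
rear 116 ((444.1474609375, 114.55721282958984), (28.35953140258789, 36.020870208740234), 8.654570579528809)
```

View pics/s3.png

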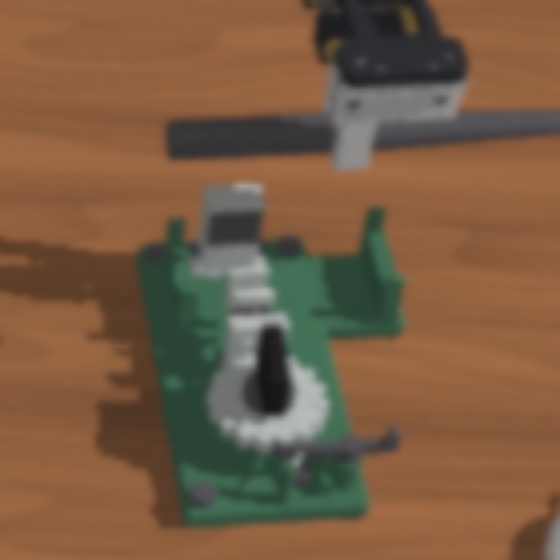

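In the scene crop the mandrel hangs level above the rear jaw, along the clamp. Its butt (170,138) is on the near side and its taper runs towards the far saddle (385,260). I'll lower it and settle gently.

arm_command --pt "-1 0.001 0.0007 0.02 0" --pt "-1 0 0 0.03 0" --pt "-1 0 0 0.025 0" --pt "-1 0 0 0.015 0" --pt "-1 0 0 0.005 0" --pt "-1 0 0 0.0 0" --pt "-1 0 0 0.002 0" --pt "-1 0 0 0.0 0"

```text
clock: 11.0
eef_pos: [462.6, 174.1, 59.6]
eef_rot: [3.141, -0.0, 1.711]
wrist_force: [-0.8, 0.9, -6.7]
finger_gap: 24.2
finger_force: 50.0
```

arm_command --pt "-1 0 0 0.0015 0" --pt "-1 0 0 0.001 0" --pt "-1 0 0 0 0"

```text
clock: 11.38
eef_pos: [462.6, 174.1, 57.0]
eef_rot: [3.141, -0.0, 1.711]
wrist_force: [-1.0, 0.8, -2.8]
finger_gap: 23.9
finger_force: 50.0
```

arm_command --pt "-1 0 0 0.001 0" --pt "-1 0 0 0 0" --pt "0.0 0 0 0 0" --pt "0.0 0 0 0 0" --pt "0.0 0 0 0 0" --pt "0.0 0 0 0 0" --pt "0.0 0 0 0 0" --pt "0.0 0 0 0 0" --pt "0.0 0 0 0 0"

```text
clock: 12.5
eef_pos: [462.5, 174.0, 55.7]
eef_rot: [-3.142, -0.0, 1.711]
wrist_force: [-0.6, -0.2, 1.5]
finger_gap: 47.1
finger_force: 0.0
```

```bash
python3 - <<'E'
from h import *
s=goto(585.1,133.6,150,0.11+np.pi); print(s['wrist_force'],s['finger_gap'])
c=cam("scene"); P=pts(c); g=c['img'].max(2)
o=np.array([469.2,117.2,0]); A=R.from_euler('z',.14).as_matrix(); Q=(P-o)@A
m=(abs(Q[...,0])<20)&(Q[...,1]>-100)&(Q[...,1]<240)&(Q[...,2]>46)&(Q[...,2]<72)&(g<110)
q=Q[m]; print(len(q),np.percentile(q[:,1],[.5,99.5]))
for lo in range(-60,220,40):
    k=(q[:,1]>lo)&(q[:,1]<lo+40)
    if k.sum()>4: print(lo,k.sum(),np.median(q[k,0]).round(1),np.percentile(q[k,2],[50,95]).round(1))
E
```

```text
at [462.5 174.   55.7] yaw 1.711 tool shift mm [-57.1 115.8 -94.3] tool turn -1.541
[-0.5966603  -0.20757525  1.54525918] 47.062659385395825
714 [-50.19430465 204.48527365]
-60 128 11.7 [62.9 68.1]
-20 206 3.3 [62.9 69.5]
20 112 12.7 [61.9 68.7]
60 40 14.9 [55.2 62.2]
100 80 11.6 [58.1 63.7]
140 97 9.9 [59.4 64.8]
180 51 8.1 [57.6 61.5]
```

The mandrel lies along the clamp with its butt at -50 mm and is released. Next: up, across to the knob, and turn to align.

arm_command --pt "0 0 0 -0.034 0" --pt "0 0 0 -0.034 0" --pt "0 0 0 -0.034 0" --pt "0 -0.019 0.0386 0 0" --pt "0 -0.019 0.0386 0 0" --pt "0 -0.019 0.0386 0 0" --pt "0 0 0 0 -0.1712" --pt "0 0 0 0 -0.1712" --pt "0 0 0 0 -0.1712" --pt "0 0 0 0 -0.1712" --pt "0 0 0 0 -0.1712" --pt "0 0 0 0 -0.1712" --pt "0 0 0 0 -0.1712" --pt "0 0 0 0 -0.1712" --pt "0 0 0 0 -0.1712" --pt "0 0 0 0 0" --pt "0 0 0 0 0"

```text
clock: 14.68
eef_pos: [585.1, 133.7, 157.7]
eef_rot: [3.142, -0.0, -3.035]
wrist_force: [-0.0, 0.1, 0.1]
finger_gap: 46.8
finger_force: 0.0
```

```bash
python3 - <<'E'
from h import *
s=goto(585.1,133.6,80,0.11+np.pi); print(s['joints'][5])
c=cam("wrist"); P=pts(c); img=c['img']; cv2.imwrite("pics/w4.png",img)
b=(abs(P[...,0]-585)<32)&(abs(P[...,1]-133)<32)&(P[...,2]>85)&(P[...,2]<97); q=P[b]; r=cv2.minAreaRect(q[:,:2].astype(np.float32)); print("knob",len(q),r,np.median(q[:,2]))
E
```

```text
at [585.1 133.7 157.7] yaw -3.035 tool shift mm [-0.  -0.2 77.7] tool turn -0.004
-1.5132621600728073
knob 1715 ((583.8926391601562, 135.3111572265625), (45.03346252441406, 13.727056503295898), 5.8082756996154785) 91.72699456597641
```

View pics/w4.png

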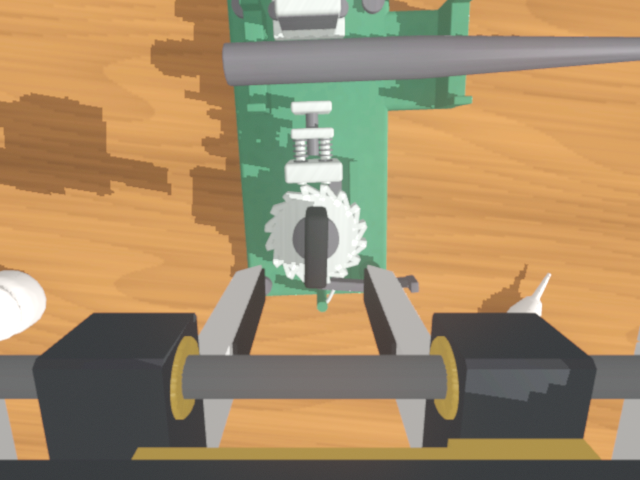

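The wrist view shows the knob bar at (316,247), centred between the open fingers and aligned with them. The mandrel lies across between the rear jaw and the foot, which is at (312,105). I'll measure the foot gap, then descend and grip.

```bash
python3 - <<'E'
from h import *
c=cam("wrist"); P=pts(c); o=np.array([584.6,134.2,0])-R.from_euler('z',.14).apply([117,0,0]); Q=(P-o)@R.from_euler('z',.14).as_matrix()
b=np.zeros((480,640),bool); b[90:185,280:350]=True
m=b&(abs(Q[...,1])<8)&(Q[...,2]>64)&(Q[...,2]<82)&(Q[...,0]>12)&(Q[...,0]<60); q=Q[m]
print(len(q)); h,e=np.histogram(q[:,0],np.arange(12,60,2)); print(list(zip(e[:-1],h))); print(np.percentile(q[:,2],[5,50,95]))
m=(abs(Q[...,1]+30)<10)&(Q[...,2]>60)&(Q[...,2]<72)&(abs(Q[...,0])<20); print("mandrel",Q[m].min(0),Q[m].max(0))
m=(abs(Q[...,1])<15)&(Q[...,2]>74)&(Q[...,2]<82)&(Q[...,0]<0)&(Q[...,0]>-60); print("rear",Q[m].min(0),Q[m].max(0))
E
```

```text
566
[(np.int64(12), np.int64(0)), (np.int64(14), np.int64(0)), (np.int64(16), np.int64(0)), (np.int64(18), np.int64(0)), (np.int64(20), np.int64(0)), (np.int64(22), np.int64(0)), (np.int64(24), np.int64(0)), (np.int64(26), np.int64(0)), (np.int64(28), np.int64(30)), (np.int64(30), np.int64(98)), (np.int64(32), np.int64(96)), (np.int64(34), np.int64(80)), (np.int64(36), np.int64(0)), (np.int64(38), np.int64(0)), (np.int64(40), np.int64(0)), (np.int64(42), np.int64(0)), (np.int64(44), np.int64(58)), (np.int64(46), np.int64(90)), (np.int64(48), np.int64(88)), (np.int64(50), np.int64(26)), (np.int64(52), np.int64(0)), (np.int64(54), np.int64(0)), (np.int64(56), np.int64(0))]
[66.92720107 70.36398504 72.9941008 ]
mandrel [ -6.17031925 -39.99444262  60.04103007] [ 17.00945554 -20.00796298  69.7196858 ]
rear [-22.79548407 -14.99131943  74.00376901] [-14.93628866  14.77690528  80.11642901]
```

arm_command --pt "0 0.0004 0.0005 0.03 0" --pt "0 0 0 0.03 0" --pt "0 0 0 0.0175 0" --pt "0 0 0 0 0" --pt "-1 0 0 0 0" --pt "-1 0 0 0 0" --pt "-1 0 0 0 0" --pt "-1 0 0 0 0" --pt "-1 0 0 0 0" --pt "-1 0 0 0 0" --pt "-1 0 0 0 0" --newtons 45

```text
clock: 16.15
eef_pos: [584.7, 134.6, 80.7]
eef_rot: [3.141, 0.001, -3.031]
wrist_force: [-2.5, 4.7, 4.5]
finger_gap: 13.8
finger_force: 45.0
```

```bash
cat > st.py <<'E'
from h import *
s=manip.read_state(); y=s['eef_rot'][2]
print("clk",round(s['clock'],2),"yaw",round(y,3),"Mz",s['moment'][2].round(3),"F",s['wrist_force'].round(1),"gap",round(s['finger_gap'],1),"j6",s['joints'][5].round(3),"p",s['eef_pos'].round(1))
E
python3 st.py
```

```text
clk 16.15 yaw -3.031 Mz 0.04 F [-2.5  4.7  4.5] gap 13.8 j6 -1.516 p [584.7 134.6  80.7]
```

The foot face is at x≈29 mm and the rolled handle surface will be at 9 mm, so I expect the bite about 20 mm (2.0 rad, ~5 teeth) in. Turn the first two teeth and take a torque baseline.

arm_command --pt "-1 0 0 0 0.1" --pt "-1 0 0 0 0.1" --pt "-1 0 0 0 0.1" --pt "-1 0 0 0 0.1" --pt "-1 0 0 0 0.1" --pt "-1 0 0 0 0.1" --pt "-1 0 0 0 0.1" --pt "-1 0 0 0 0.1" --pt "-1 0 0 0 0.1" --pt "-1 0 0 0 0"

```text
clock: 17.4
eef_pos: [584.6, 134.2, 80.7]
eef_rot: [3.141, 0.0, 2.35]
wrist_force: [-3.7, 2.4, 6.0]
finger_gap: 13.7
finger_force: 45.0
```

```bash
python3 st.py
```

```text
clk 17.4 yaw 2.35 Mz 0.03 F [-3.7  2.4  6. ] gap 13.7 j6 -0.615 p [584.6 134.2  80.7]
```

arm_command --pt "-1 0 0 0 0.1" --pt "-1 0 0 0 0"

```text
clock: 17.65
eef_pos: [584.6, 134.2, 80.7]
eef_rot: [-3.142, 0.0, 2.25]
wrist_force: [-2.9, 1.9, 6.2]
finger_gap: 14.0
finger_force: 45.0
```

```bash
python3 st.py
```

```text
clk 17.65 yaw 2.25 Mz -0.119 F [-2.9  1.9  6.2] gap 14.0 j6 -0.515 p [584.6 134.2  80.7]
```

arm_command --pt "-1 0 0 0 0.1" --pt "-1 0 0 0 0"

```text
clock: 17.9
eef_pos: [584.6, 134.2, 80.7]
eef_rot: [-3.141, -0.0, 2.15]
wrist_force: [-4.7, 1.3, 6.6]
finger_gap: 13.9
finger_force: 45.0
```

```bash
python3 st.py
```

```text
clk 17.9 yaw 2.15 Mz -0.106 F [-4.7  1.3  6.6] gap 13.9 j6 -0.415 p [584.6 134.2  80.7]
```

arm_command --pt "-1 0 0 0 0.1" --pt "-1 0 0 0 0"

```text
clock: 18.15
eef_pos: [584.5, 134.2, 80.7]
eef_rot: [-3.141, -0.0, 2.05]
wrist_force: [-5.4, 2.0, 6.3]
finger_gap: 13.5
finger_force: 45.0
```

```bash
python3 st.py
```

```text
clk 18.15 yaw 2.05 Mz -0.062 F [-5.4  2.   6.3] gap 13.5 j6 -0.315 p [584.5 134.2  80.7]
```

arm_command --pt "-1 0 0 0 0.1" --pt "-1 0 0 0 0"

```text
clock: 18.4
eef_pos: [584.5, 134.1, 80.7]
eef_rot: [-3.141, 0.0, 1.95]
wrist_force: [-4.8, 1.5, 7.2]
finger_gap: 13.9
finger_force: 45.0
```

```bash
python3 st.py
```

```text
clk 18.4 yaw 1.95 Mz 0.045 F [-4.8  1.5  7.2] gap 13.9 j6 -0.215 p [584.5 134.1  80.7]
```

```bash
cat > st.py <<'E'
from h import *
M=[];E=[];F=[]
for i in range(5):
    eyes.camera("wrist"); s=manip.read_state(); M.append(s['moment'][2]);E.append(s['effort'][5]);F.append(s['wrist_force'])
print("clk",round(s['clock'],2),"turned",round(s['joints'][5]+1.516,3),"Mz",np.mean(M).round(3),"sd",np.std(M).round(3),"eff6",np.mean(E).round(3),np.std(E).round(3),"F",np.mean(F,0).round(1),"gap",round(s['finger_gap'],1))
E
python3 st.py
```

```text
clk 18.65 turned 1.3 Mz 0.017 sd 0.02 eff6 0.062 0.097 F [-4.7  1.1  7. ] gap 13.8
```

arm_command --pt "-1 0 0 0 0.1"

```text
clock: 18.77
eef_pos: [584.4, 134.2, 80.6]
eef_rot: [-3.141, 0.0, 1.85]
wrist_force: [-4.4, 0.9, 7.6]
finger_gap: 13.4
finger_force: 45.0
```

```bash
python3 st.py
```

```text
clk 19.02 turned 1.4 Mz -0.055 sd 0.034 eff6 0.067 0.814 F [-5.3  1.3  7. ] gap 13.5
```

arm_command --pt "-1 0 0 0 0.1"

```text
clock: 19.15
eef_pos: [584.4, 134.1, 80.6]
eef_rot: [-3.141, 0.0, 1.75]
wrist_force: [-6.1, 2.0, 6.3]
finger_gap: 13.3
finger_force: 45.0
```

```bash
python3 st.py
```

```text
clk 19.4 turned 1.5 Mz -0.189 sd 0.048 eff6 -0.067 0.799 F [-5.4  0.9  7.8] gap 13.7
```

arm_command --pt "-1 0 0 0 0.1"

```text
clock: 19.52
eef_pos: [584.4, 134.1, 80.7]
eef_rot: [-3.141, 0.0, 1.65]
wrist_force: [-5.5, 2.2, 7.6]
finger_gap: 13.5
finger_force: 45.0
```

```bash
python3 st.py
```

```text
clk 19.77 turned 1.6 Mz -0.007 sd 0.053 eff6 0.12 0.815 F [-5.2  1.5  7.7] gap 14.0
```

A click shows between 1.5 and 1.6 rad, the fourth tooth (1.571). Going on in small steps.

arm_command --pt "-1 0 0 0 0.1"

```text
clock: 19.9
eef_pos: [584.3, 134.1, 80.6]
eef_rot: [-3.141, 0.0, 1.55]
wrist_force: [-5.1, 2.2, 7.7]
finger_gap: 13.5
finger_force: 45.0
```

```bash
python3 st.py
```

```text
clk 20.15 turned 1.7 Mz 0.004 sd 0.02 eff6 0.118 0.825 F [-6.6  1.   7.9] gap 13.6
```

arm_command --pt "-1 0 0 0 0.1"

```text
clock: 20.27
eef_pos: [584.3, 134.1, 80.7]
eef_rot: [-3.141, 0.0, 1.45]
wrist_force: [-6.2, 1.4, 8.5]
finger_gap: 13.6
finger_force: 45.0
```

```bash
python3 st.py
```

```text
clk 20.52 turned 1.8 Mz -0.052 sd 0.027 eff6 0.068 0.814 F [-6.7  1.3  8.5] gap 13.7
```

arm_command --pt "-1 0 0 0 0.1"

```text
clock: 20.65
eef_pos: [584.3, 134.1, 80.7]
eef_rot: [-3.141, 0.0, 1.35]
wrist_force: [-7.8, 2.2, 8.9]
finger_gap: 13.6
finger_force: 45.0
```

```bash
python3 st.py
```

```text
clk 20.9 turned 1.9 Mz -0.234 sd 0.03 eff6 -0.098 0.793 F [-7.4  0.7  8.8] gap 13.8
```

arm_command --pt "-1 0 0 0 0.1"

```text
clock: 21.02
eef_pos: [584.2, 134.1, 80.6]
eef_rot: [-3.141, 0.001, 1.25]
wrist_force: [-7.5, 2.2, 8.9]
finger_gap: 14.0
finger_force: 45.0
```

```bash
python3 st.py
```

```text
clk 21.27 turned 2.0 Mz 0.004 sd 0.022 eff6 0.122 0.814 F [-7.4  1.5  8.7] gap 14.0
```

Five clicks and no bite yet: after the click the torque is still at baseline. Continue.

arm_command --pt "-1 0 0 0 0.1"

```text
clock: 21.4
eef_pos: [584.1, 134.2, 80.6]
eef_rot: [-3.141, 0.001, 1.15]
wrist_force: [-7.0, 0.8, 8.8]
finger_gap: 14.0
finger_force: 45.0
```

```bash
python3 st.py
```

```text
clk 21.65 turned 2.1 Mz 0.091 sd 0.019 eff6 0.21 0.825 F [-7.7  1.4  8.6] gap 13.8
```

arm_command --pt "-1 0 0 0 0.1"

```text
clock: 21.78
eef_pos: [584.1, 134.2, 80.6]
eef_rot: [-3.141, 0.001, 1.05]
wrist_force: [-8.4, 1.7, 8.8]
finger_gap: 14.0
finger_force: 45.0
```

```bash
python3 st.py
```

```text
clk 22.02 turned 2.2 Mz 0.082 sd 0.044 eff6 0.181 0.813 F [-8.1  1.8  9. ] gap 13.5
```

arm_command --pt "-1 0 0 0 0.1"

```text
clock: 22.15
eef_pos: [584.1, 134.2, 80.6]
eef_rot: [-3.141, 0.001, 0.95]
wrist_force: [-9.2, 2.6, 10.1]
finger_gap: 13.4
finger_force: 45.0
```

```bash
python3 st.py
```

```text
clk 22.4 turned 2.3 Mz -0.107 sd 0.038 eff6 0.016 0.788 F [-8.2  1.   9.2] gap 13.8
```

arm_command --pt "-1 0 0 0 0.1"

```text
clock: 22.52
eef_pos: [584.1, 134.2, 80.6]
eef_rot: [-3.141, 0.001, 0.85]
wrist_force: [-9.5, 2.4, 9.8]
finger_gap: 13.8
finger_force: 45.0
```

```bash
python3 st.py; python3 - <<'E'
from h import *
c=cam("scene"); P=pts(c); o=np.array([585.5,134.2,0])-R.from_euler('z',.14).apply([117,0,0]); Q=(P-o)@R.from_euler('z',.14).as_matrix()
m=(abs(Q[...,1])<10)&(Q[...,2]>58)&(Q[...,2]<82)&(Q[...,0]>-30)&(Q[...,0]<60)
h,e=np.histogram(Q[m][:,0],np.arange(-30,60,3)); print(list(zip(e[:-1].tolist(),h.tolist())))
cv2.imwrite("pics/s5.png",cv2.resize(c['img'][180:270,360:440],None,fx=6,fy=6))
E
```

```text
clk 22.77 turned 2.4 Mz 0.127 sd 0.021 eff6 0.272 0.814 F [-8.8  1.9  9.2] gap 13.7
[(-30, 7), (-27, 6), (-24, 4), (-21, 10), (-18, 15), (-15, 4), (-12, 0), (-9, 0), (-6, 0), (-3, 0), (0, 0), (3, 0), (6, 0), (9, 0), (12, 0), (15, 0), (18, 0), (21, 0), (24, 0), (27, 0), (30, 0), (33, 0), (36, 0), (39, 0), (42, 0), (45, 0), (48, 0), (51, 0), (54, 0)]
```

The torque stepped up by about 0.1 N m between 2.0 and 2.1 rad compared with the same tooth phase before, which is the bite and matches the vision estimate. Tooth 6 (2.356) has just clicked, so that is click one. Go on towards the second click at 2.749, watching the torque.

arm_command --pt "-1 0 0 0 0.1"

```text
clock: 22.95
eef_pos: [584.0, 134.2, 80.7]
eef_rot: [-3.141, 0.001, 0.75]
wrist_force: [-8.4, 1.3, 9.3]
finger_gap: 13.4
finger_force: 45.1
```

```bash
python3 st.py
```

```text
clk 23.2 turned 2.5 Mz 0.145 sd 0.017 eff6 0.286 0.821 F [-8.7  2.5  9.7] gap 13.6
```

arm_command --pt "-1 0 0 0 0.1"

```text
clock: 23.32
eef_pos: [584.0, 134.3, 80.6]
eef_rot: [-3.141, 0.001, 0.65]
wrist_force: [-8.3, 2.2, 9.9]
finger_gap: 13.7
finger_force: 45.0
```

```bash
python3 st.py
```

```text
clk 23.57 turned 2.6 Mz 0.124 sd 0.018 eff6 0.258 0.813 F [-8.8  2.   9.4] gap 13.7
```

arm_command --pt "-1 0 0 0 0.1"

```text
clock: 23.7
eef_pos: [583.9, 134.3, 80.6]
eef_rot: [-3.141, 0.002, 0.55]
wrist_force: [-9.8, 2.6, 9.9]
finger_gap: 13.5
finger_force: 45.0
```

```bash
python3 st.py
```

```text
clk 23.95 turned 2.7 Mz 0.018 sd 0.047 eff6 0.136 0.797 F [-9.1  1.9 10.4] gap 13.7
```

arm_command --pt "-1 0 0 0 0.1"

```text
clock: 24.08
eef_pos: [584.0, 134.4, 80.6]
eef_rot: [-3.141, 0.002, 0.45]
wrist_force: [-9.4, 2.1, 9.0]
finger_gap: 13.7
finger_force: 45.1
```

```bash
python3 st.py
```

```text
clk 24.32 turned 2.8 Mz 0.231 sd 0.03 eff6 0.349 0.813 F [-9.3  2.5  9.9] gap 13.6
```

Just after the click the torque is about 0.23 N m above baseline (0.12 at the click before), i.e. about 22 N. That is two clicks past the bite. Release and retreat upward.

arm_command --pt "0 0 0 0 0" --pt "0 0 0 0 0" --pt "0 0 0 0 0" --pt "0 0 0 0 0" --pt "0 0 0 0 0" --pt "0 0 0 0 0" --pt "0 0 0 -0.02 0" --pt "0 0 0 -0.03 0" --pt "0 0 0 -0.04 0" --pt "0 0 0 -0.05 0" --pt "0 0 0 0 0" --pt "0 0 0 0 0"

```text
clock: 25.82
eef_pos: [584.4, 134.1, 219.5]
eef_rot: [-3.141, 0.001, 0.452]
wrist_force: [-0.1, -0.5, 0.3]
finger_gap: 47.2
finger_force: 0.0
```

```bash
python3 - <<'E'
from h import *
c=cam("wrist"); P=pts(c); cv2.imwrite("pics/w6.png",c['img'])
b=(abs(P[...,0]-585)<32)&(abs(P[...,1]-133)<32)&(P[...,2]>85)&(P[...,2]<97); q=P[b]; r=cv2.minAreaRect(q[:,:2].astype(np.float32)); print("knob",len(q),r,"expected deg from start 5.9 - k*22.5:",[(5.9-k*22.5)%180 for k in(6,7,8)])
bp=cv2.boxPoints(r); e=bp[1]-bp[0]; f=bp[2]-bp[1]; e=e if np.linalg.norm(e)>np.linalg.norm(f) else f; print("bar angle",np.degrees(np.arctan2(e[1],e[0]))%180)
E
```

```text
knob 1109 ((584.8905639648438, 136.07801818847656), (46.31852340698242, 14.005449295043945), 31.2114200592041) expected deg from start 5.9 - k*22.5: [50.900000000000006, 28.400000000000006, 5.900000000000006]
bar angle 31.211443
```

View pics/w6.png

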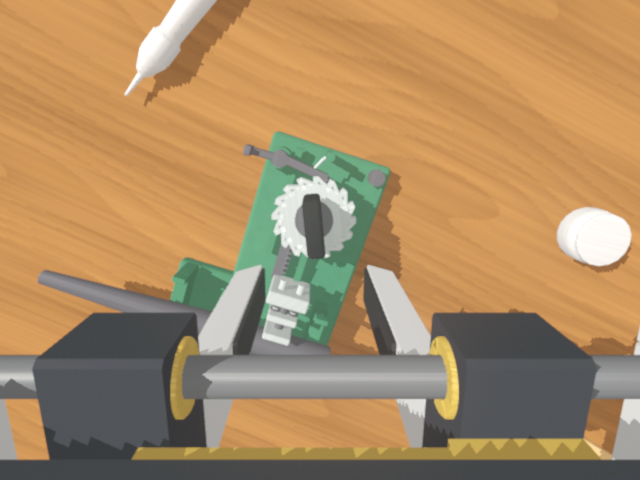

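The wrist view shows the gripper clear. The knob bar at (313,225) has settled at about 31°, on the seventh tooth (28° expected). The pawl nose is in the teeth, the foot (278,330) is against the handle, and the handpiece and tin are untouched. Handing in.

```bash
python3 -c "
from cell import ticket; print(ticket.sign_off())"
```

```text
the job is handed in; nothing more can be done
None
```

I laid the mandrel in the clamp, tightened the jaw two clicks past the bite (about 21 N, estimated from the knob torque), let go with the pawl holding, and handed the job in; no verdict came back.

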